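# Present a reagent bottle's barcode to the scanner

### The arm

A 6-joint arm with a two-finger parallel gripper is mounted at the origin on a cart in front of the work surface, level with it; the furniture and walls round the work are solid. World frame = base frame: x ahead of the robot, y to its left, z up, the work surface at z = 0. Lengths are in m, angles in rad, forces in N, time in s.
With the tool pointing down it reaches from about 0.3 to 0.875 m from the base axis. Payload 4.2 kg.
Tool frame: the origin (TCP) lies midway between the tips of the shut fingers; the grasp point (between the pads) lies 19 mm behind it; z points along the fingers, y is the direction in which the jaws open and shut (so a half turn about z gives the same grasp; the last joint's range is limited). The gripper opens to 85 mm and grips with 20 to 120 N. Pads are 22 mm wide; open, the fingers measure 114 mm over their backs; the gripper's body (76 mm by 85 mm) begins 54 mm behind the grasp point. The pads swing forward as they close: fully open they stand 13 mm farther back than shut.
Start: joints at [1.151, 0.32, 1.565, -0, 1.257, -0.02], TCP at [0.224, 0.53, 0.231] pointing down, gripper open.
Joint ranges: [-3.11, 3.11], [-0.84, 2.01], [0.21, 2.61], [-1.34, 4.49], [0.05, 2.63], [-2.56, 2.56]. Speed limits (rad/s): [2.57, 2.57, 3.14, 3.14, 3.14, 3.14].

### API

Orientations are given as a 3x3 rotation matrix whose columns are the frame's x, y, z axes.
In Python, from plant import arm gives the robot as it stands. The module is installed in compiled form; this text tells all that it offers.
- The arm moves only by the tool send_rows, never from a script. Its argument "deltas" is a list that holds one entry, the list of rows, each a list of 5 numbers: the shift along the tool's x, y, z in cm, then the turn about the tool's z in degrees, then the opening, from 0 (shut) to 1 (fully open). In form: [[[tx, ty, tz, twist, grip], ...]]. A call has 1 to 8 rows; each row is the pose to reach, as a shift and turn from the pose commanded when the call began, along the tool's axes at that moment; what a row does not reach only later rows make up. A row lasts 1/8 s, in which the tool goes at most 62.5 mm and 10.7 degrees, less where a joint would pass 70% of its speed; a pose out of reach is approached as far as the arm can. A call with a gripper value outside its range is refused whole. The fingers move at their own pace and stop on an object; "newtons" is the grip in N (left out, the last holds). Time passes only in rows, so rows that repeat a pose let the fingers close. It gives the time, the measured TCP pose, the force and the opening at its end, in the units of the state.
- arm.sense(): the state, without advancing time (a new reading comes with each control period).
- arm.read_camera(name): name is "scene" or "top" or "wrist"; returns the picture (480x640x3 uint8, red, green, blue); there is no depth.
- arm.get_calibration(name): a dict with "fx", "fy", "cx", "cy" (pixels), "xyz" and "rotation" of the camera in the world. Camera axes: x right, y up, looking along -z (the intrinsics and any distortion apply to the point x, -y, -z); pixel columns grow to the right and rows downward; lengths in m; the calibration is good to about 2 mm. A picture is of the moment at which its call begins: read the wrist's pose just before it. get_calibration takes no time and is no camera call; for the wrist camera it gives the pose at the moment of the call.
- arm.job_done(): hands the job in, once; it reports no verdict.
Trained networks look in the newest picture that a camera, given by its name, has taken for a name from the list of things; names that differ only in an ending like _2 or _b are one class to them, and where a whole thing is asked for, a point or a joint stands for the part that bears it (a point fixed in the world has none). Each returns a list of dicts, best first, with "confidence" (0 to 1); they miss things now and then, are a little off and sometimes report something else, mostly with a low value. They report only what shows in the picture. A call takes as long as a camera call.
- arm.boxes_of(camera, label): "rect" ([centre column, centre row, width, height] in pixels, round what is visible of it).
The state is a dict: "time": time; "joint_pos": joint angles; "joint_vel": joint speeds; "joint_torque": joint torques, N m; "tcp_pos": TCP position; "eef_rot": TCP orientation; "contact_force": force on the tool from outside, world axes, zero at the start; "torque": the same for the moment, N m; "opening": finger opening in m.
Only numpy, scipy, OpenCV 4.12 (cv2) and the standard library are available. Lean on these libraries where they do the work, as an engineer would, in place of code of your own. Each camera call takes 0.05 s, during which the arm holds its last target.

### The job

Take the smallest of the three screw-capped reagent bottles, stand it upright in the middle of the round pad of the barcode scanner and turn it so that its barcode faces the scanner's window. Do not disturb the other two bottles.

Things in the scene. Friction and masses are not known exactly. Their poses are not given: they have to be found in the camera images.
- small_bottle: Smallest of three alike reagent bottles, loose: 48 mm diameter, 105 mm high over its 27 mm screw cap (cap from 89 mm up), about 110 g. Origin: centre of underside, z up. Barcode (black upright bars on white, 35 mm wide, 22 to 58 mm up) on the side its own -x axis points to, at first roughly towards the robot; a black pen stroke on the cap's top runs from near the centre towards it.
- scanner: Fixed barcode scanner: grey block 60 deep, 90 wide, 82 mm high with a dark window in its front face; before it a flat rimless round pad, 84 mm diameter, top 4 mm up, joined to the block by a 3 mm thick strip. Origin on the worktop under the window's face; x points out of the window to the pad, whose centre is at x = 95 mm, y = 0; z up.
- middle_bottle: Bystander bottle of the same shape, 58 mm in diameter, 125 mm high. Origin at the centre of its underside. Loose.
- large_bottle: Bystander bottle of the same shape, 62 mm in diameter, 146 mm high. Origin at the centre of its underside. Loose.

How it is judged:
At the end, for the whole second after the job is handed in: The smallest bottle stands at rest, upright within 6 degrees, on the scanner's pad, its axis within 18 mm of the pad's centre along and across the scanner's axis, and its barcode faces the window: the window's centre lies within 33 mm (20 degrees) sideways of the line out through the barcode (x of small_bottle in the frame of scanner between 0.077 and 0.113 m and y of small_bottle in the frame of scanner between -0.018 and 0.018 m and z of small_bottle in the frame of scanner between 0.001 and 0.008 m and angle between small_bottle's own z axis and vertical below 0.1 rad and x of scanner in the frame of small_bottle below -0.05 m and y of scanner in the frame of small_bottle between -0.033 and 0.033 m and linear speed of small_bottle below 0.02 m/s); the robot touches nothing.
It fails at once if one of the other two bottles is moved by more than 25 mm or tipped (distance of any of middle_bottle, large_bottle from where it was at the start of the episode above 0.025 m or angle between any of middle_bottle, large_bottle's own z axis and vertical above 0.35 rad).
It also fails if it takes over 35 s, if anything falls off the work surface, if the arm or the gripper's body presses on something with over 40 N, if the wrist force passes 120 N, or if a joint passes its speed limit or range.

## Working session

There is one attempt and no reset: what is moved stays moved. The work goes in short steps, Python scripts to look and compute and a tool call to move; the robot and the scene stay as the last step left them, time stands still between calls to the robot, and variables do not carry over. Pictures are saved under pics/ and viewed, and the job is handed in when it is done.

Besides the shell and the picture viewer there is one more tool, called after "Request:" by a JSON object that holds its "op" and its "data". send_rows: Moves the arm, as the interface text tells. Its arguments: {"type":"object","properties":{"deltas":{"type":"array","items":{"type":"array","items":{"type":"array","items":{"type":"number"}}}},"newtons":{"type":"number"}},"required":["deltas"]}

```bash
mkdir -p pics; ls
python3 - <<'E'
from plant import arm
import cv2
for n in ["top","scene"]:
    im=arm.read_camera(n); cv2.imwrite(f"pics/{n}0.png",im[:,:,::-1])
    c=arm.get_calibration(n); print(n,c)
    if n=="top" or 1:
        for l in ["small_bottle","scanner","middle_bottle","large_bottle"]:
            print(l,arm.boxes_of(n,l))
s=arm.sense();print(s)
E
```

```text
pics
top {'fx': 456.6991332800482, 'fy': 456.6991332800482, 'cx': 319.39472196857, 'cy': 239.92978240192284, 'xyz': array([0.45674471, 0.00528317, 0.91142577]), 'rotation': array([[ 0.00374523,  0.99538859, -0.0958516 ],
       [-0.99997598,  0.00316889, -0.00616439],
       [-0.00583222,  0.09587238,  0.99537655]])}
small_bottle [{'rect': [170.5, 285.7, 30.2, 26.0], 'confidence': 0.97}]
scanner [{'rect': [463.9, 260.1, 113.7, 50.8], 'confidence': 0.69}]
middle_bottle [{'rect': [231.4, 191.5, 35.8, 39.2], 'confidence': 0.8}]
large_bottle [{'rect': [292.0, 290.9, 38.3, 33.1], 'confidence': 0.93}]
scene {'fx': 563.7644820438865, 'fy': 563.7644820438865, 'cx': 328.3851945443314, 'cy': 244.7742458163215, 'xyz': array([ 0.17211569, -0.62823043,  0.85399954]), 'rotation': array([[ 0.85113205,  0.40881371, -0.32931078],
       [-0.52457832,  0.6387056 , -0.56291451],
       [-0.01979453,  0.65186387,  0.75807762]])}
small_bottle [{'rect': [224.0, 162.6, 29.6, 45.6], 'confidence': 0.7}]
scanner [{'rect': [394.8, 359.4, 105.9, 98.5], 'confidence': 0.97}]
middle_bottle [{'rect': [319.3, 159.5,
[... 219 characters left out ...]
5740610e+00, -2.00139211e-02]), 'joint_vel': array([-2.05804853e-06,  7.21611061e-04,  6.69586799e-04, -2.25318996e-03,
        2.93597329e-04,  8.90947008e-04]), 'joint_torque': array([-6.62620878e-04, -4.15044129e+01, -2.34230000e+01, -5.56047496e-05,
        1.01954272e-03, -2.06898264e-06]), 'tcp_pos': array([0.22379838, 0.52963439, 0.2312991 ]), 'eef_rot': array([[-9.21151201e-01,  3.89204914e-01,  1.38588901e-05],
       [ 3.89204914e-01,  9.21151201e-01, -1.30440943e-05],
       [-1.78429588e-05, -6.62163500e-06, -1.00000000e+00]]), 'contact_force': array([-0.49538446,  1.0022143 , -0.47219325]), 'torque': array([-0.03881475, -0.02178429, -0.03274287]), 'opening': 0.08542521330556999}
```

View pics/top0.png

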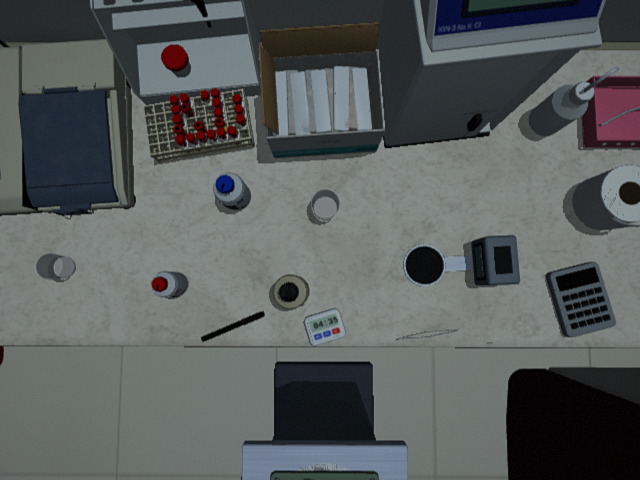

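View pics/scene0.png

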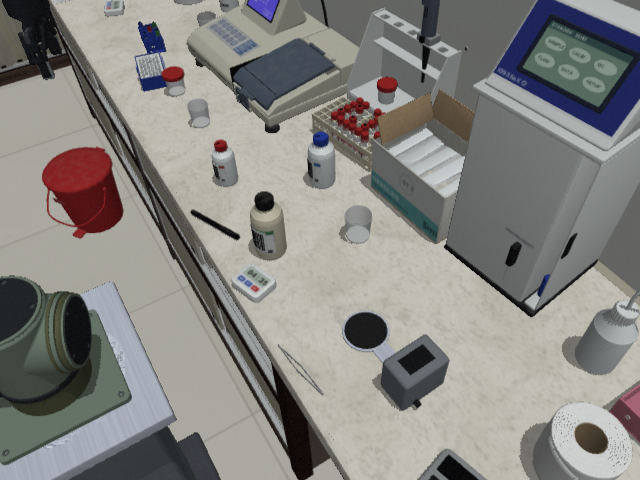

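Run:
```python
import cv2
im=cv2.imread("pics/top0.png")
a=cv2.resize(im[250:320,130:220],None,fx=6,fy=6,interpolation=cv2.INTER_CUBIC)
b=cv2.resize(im[220:310,400:540],None,fx=5,fy=5,interpolation=cv2.INTER_CUBIC)
cv2.imwrite("pics/ca.png",a);cv2.imwrite("pics/cb.png",b)
```

```text
(no output)
```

View pics/ca.png

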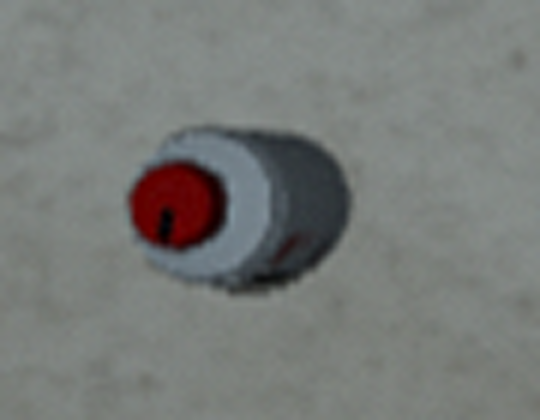

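View pics/cb.png

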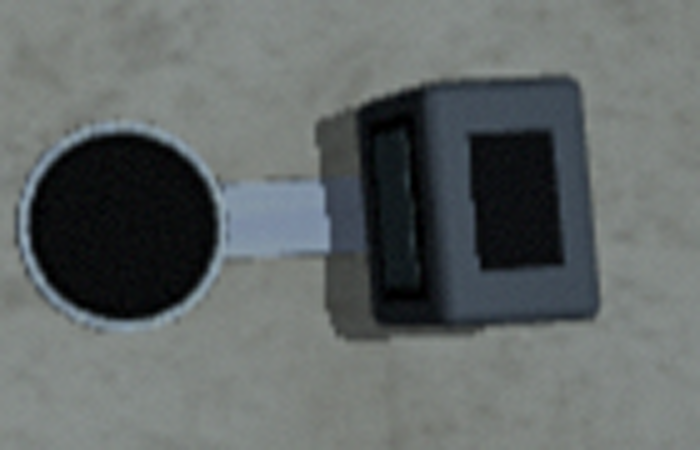

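```bash
cat > h.py <<'E'
import numpy as np
from plant import arm
def ray(c,u,v,z):
    R=np.array(c["rotation"]);o=np.array(c["xyz"])
    d=R@np.array([(u-c["cx"])/c["fx"],-(v-c["cy"])/c["fy"],-1]); return o+d*(z-o[2])/d[2]
def proj(c,p):
    q=np.array(c["rotation"]).T@(np.array(p)-c["xyz"]); return c["cx"]+c["fx"]*q[0]/-q[2], c["cy"]-c["fy"]*q[1]/-q[2]
E
python3 - <<'E'
from h import *
np.set_printoptions(precision=4,suppress=True)
c=arm.get_calibration("top")
def P(n,u,v,z): print(n,ray(c,u,v,z))
A=lambda x,y:(130+x/6,250+y/6)
B=lambda x,y:(400+x/5,220+y/5)
P("cap",*A(173,204),.105)
P("stroke in",*A(167,210),.105);P("stroke out",*A(165,242),.105)
P("pad",*B(121,225),.004)
for n,p in dict(frontfar=(430,85),frontnear=(445,325),backfar=(580,78),backnear=(598,318)).items(): P(n,*B(*p),.082)
P("strip",*B(277,218),.003)
P("strip l",*B(225,184),.003);P("strip r",*B(325,182),.003)
P("strip l",*B(225,256),.003);P("strip r",*B(325,250),.003)
P("mid cap",225,184,.125);P("large cap",290,292,.146)
s=arm.get_calibration("scene")
print(ray(s,221,146,.105), ray(s,366,331,.004))
E
```

```text
cap [0.4555 0.2928 0.105 ]
stroke in [0.4538 0.2945 0.105 ]
stroke out [0.4444 0.2947 0.105 ]
pad [ 0.4948 -0.1971  0.004 ]
frontfar [ 0.5429 -0.2931  0.082 ]
frontnear [ 0.4559 -0.2958  0.082 ]
backfar [ 0.5457 -0.3477  0.082 ]
backnear [ 0.4586 -0.3509  0.082 ]
strip [ 0.4979 -0.2592  0.003 ]
strip l [ 0.5113 -0.2389  0.003 ]
strip r [ 0.5123 -0.2786  0.003 ]
strip l [ 0.4827 -0.2383  0.003 ]
strip r [ 0.4853 -0.2779  0.003 ]
mid cap [0.6304 0.176  0.125 ]
large cap [0.4431 0.0587 0.146 ]
[0.4516 0.2783 0.105 ] [ 0.4923 -0.2026  0.004 ]
```

Request:
{"op": "send_rows", "data": {"deltas": [[[-5, -2, 0, 10, 1], [-10, -4, 0, 20, 1], [-15, -6, 0, 30, 1], [-20, -8.5, 0, 40, 1], [-25, -10.5, 0, 50, 1], [-29, -12, 0, 60, 1], [-30.6, -12.8, 0, 70, 1], [-30.6, -12.8, 0, 80, 1]]]}}

```text
time: 1.5
tcp_pos: [0.4569, 0.2914, 0.2313]
eef_rot: [[0.232, 0.973, 0.0], [0.973, -0.232, -0.0], [-0.0, 0.0, -1.0]]
contact_force: [-0.1, 0.9, -0.4]
opening: 0.0854
```

Run:
```python
from h import *
import cv2
np.set_printoptions(precision=4,suppress=True)
c=arm.get_calibration("wrist");im=arm.read_camera("wrist");cv2.imwrite("pics/w1.png",im[:,:,::-1])
s=arm.sense();print(s["time"],s["tcp_pos"],s["eef_rot"],s["joint_pos"]);print(c)
print(arm.boxes_of("wrist","small_bottle"), proj(c,[.4555,.2928,.105]))
```

```text
1.55 [0.4564 0.2919 0.2313] [[ 0.234   0.9722 -0.    ]
 [ 0.9722 -0.234   0.0001]
 [ 0.0001 -0.     -1.    ]] [0.5477 0.2674 1.6399 0.0001 1.2343 0.7839]
{'fx': 414.49093940962996, 'fy': 414.49093940962996, 'cx': 314.50559796660457, 'cy': 240.97505565059248, 'xyz': array([0.4764, 0.3736, 0.3743]), 'rotation': array([[ 0.973 ,  0.2184,  0.0744],
       [-0.2307,  0.9203,  0.316 ],
       [ 0.0006, -0.3246,  0.9459]])}
[{'rect': [313.4, 203.9, 68.0, 75.2], 'confidence': 0.94}] (np.float64(311.8558464365684), np.float64(228.48837107857338))
```

View pics/w1.png

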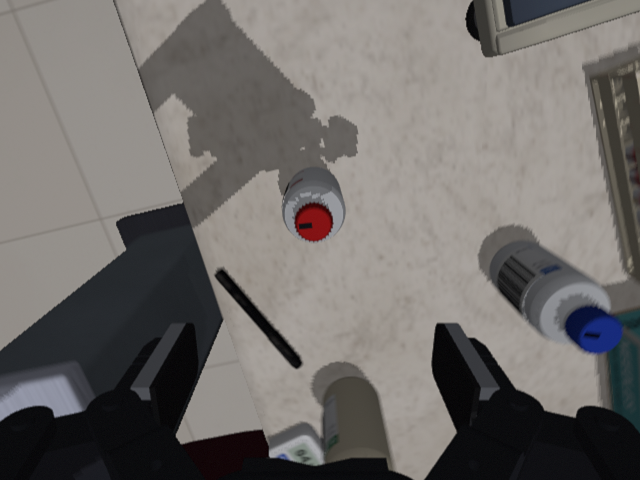

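Run:
```python
from h import *
import cv2
np.set_printoptions(precision=4,suppress=True)
im=cv2.imread("pics/w1.png")
cv2.imwrite("pics/cw.png",cv2.resize(im[150:260,260:370],None,fx=5,fy=5,interpolation=cv2.INTER_CUBIC))
c=arm.get_calibration("wrist")
for p in [(314,221),(301,226),(311,225),(315,222)]: print(ray(c,*p,.105))
```

```text
[0.4573 0.2985 0.105 ]
[0.4479 0.297  0.105 ]
[0.4547 0.2962 0.105 ]
[0.4578 0.2977 0.105 ]
```

View pics/cw.png

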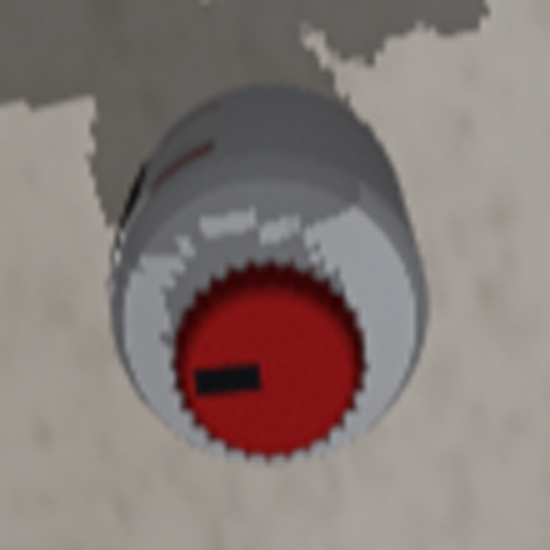

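Run:
```python
from h import *
c=arm.get_calibration("wrist")
C=ray(c,314.2,224,.105);a=ray(c,299.4,226.4,.105);b=ray(c,312,225.6,.105)
print(C,a,b,np.degrees(np.arctan2(*(a-b)[1::-1])),np.degrees(np.arctan2(*(a-C)[1::-1])))
# body silhouette base: rect top
s=arm.sense();R=s["eef_rot"];print((R.T@(C*[1,1,0]+[0,0,.041]-s["tcp_pos"]))*100, np.degrees(np.arctan2(R[1,0],R[0,0])))
```

```text
[0.45696546 0.29642518 0.105     ] [0.4467941  0.29701384 0.105     ] [0.45525795 0.29565568 0.105     ] 170.88369760841383 176.68775103428092
[ 4.20673068e-01 -1.21426648e-02  1.90352676e+01] 77.05660577630725
```

Request:
{"op": "send_rows", "data": {"deltas": [[[0.3, 0, 5, 0, 1], [0.3, 0, 10, 0, 1], [0.3, 0, 14, 0, 1], [0.3, 0, 17, 0, 1], [0.3, 0, 18.9, 0, 1], [0.3, 0, 18.9, 0, 1]]]}}

```text
time: 2.35
tcp_pos: [0.4555, 0.2954, 0.0411]
eef_rot: [[0.22, 0.975, -0.003], [0.975, -0.22, -0.002], [-0.002, -0.002, -1.0]]
contact_force: [0.1, -0.2, 0.0]
opening: 0.0854
```

Request:
{"op": "send_rows", "data": {"deltas": [[[0, 0, 0, 0, 0.45], [0, 0, 0, 0, 0.3], [0, 0, 0, 0, 0.3], [0, 0, 0, 0, 0.3], [0, 0, 0, 0, 0.3], [0, 0, 0, 0, 0.3]]], "newtons": 40}}

```text
time: 3.1
tcp_pos: [0.4573, 0.2961, 0.0436]
eef_rot: [[0.223, 0.975, 0.002], [0.975, -0.223, 0.001], [0.002, 0.002, -1.0]]
contact_force: [-0.6, -0.7, 5.7]
opening: 0.0473
```

Request:
{"op": "send_rows", "data": {"deltas": [[[0, 0, -2, 0, 0.3], [0, 0, -6, 0, 0.3], [0, 0, -10, 0, 0.3], [0, 0, -14, 0, 0.3], [0, 0, -17, 0, 0.3], [0, 0, -18, 0, 0.3], [0, 0, -18, 0, 0.3]]]}}

```text
time: 3.98
tcp_pos: [0.4563, 0.2955, 0.222]
eef_rot: [[0.223, 0.975, -0.0], [0.975, -0.223, 0.0], [-0.0, -0.0, -1.0]]
contact_force: [0.6, -0.4, -1.3]
opening: 0.047
```

Run:
```python
from h import *
import cv2
np.set_printoptions(precision=4,suppress=True)
c=arm.get_calibration("wrist");im=arm.read_camera("wrist");cv2.imwrite("pics/w2.png",im[:,:,::-1])
s=arm.sense();print(s["time"],s["tcp_pos"],s["opening"],s["contact_force"],s["eef_rot"]);print(c["xyz"])
R=s["eef_rot"];print((R.T@(np.array([.4948,-.1971,0])-s["tcp_pos"]))*100, np.degrees(np.arctan2(R[1,0],R[0,0])))
t=arm.read_camera("scene");cv2.imwrite("pics/s2.png",t[:,:,::-1])
```

```text
4.025 [0.4559 0.2952 0.2211] 0.04706433836590119 [ 0.362  -0.1183 -1.4074] [[ 0.2233  0.9747 -0.0017]
 [ 0.9747 -0.2233 -0.001 ]
 [-0.0014 -0.0015 -1.    ]]
[0.4751 0.3778 0.365 ]
[-47.0895  14.8151  22.1563] 77.09479112937592
```

View pics/w2.png

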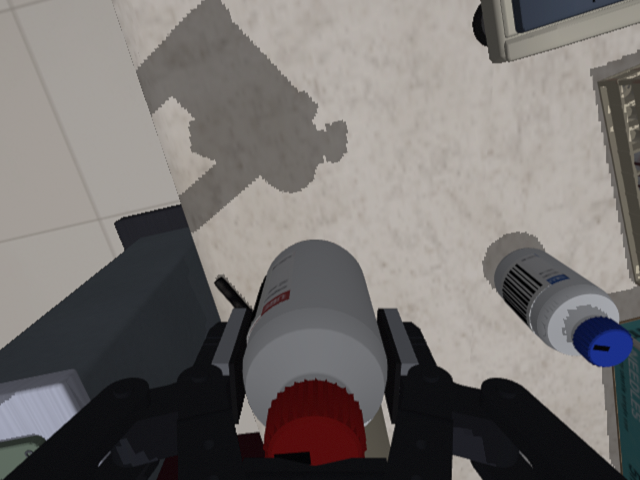

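View pics/s2.png

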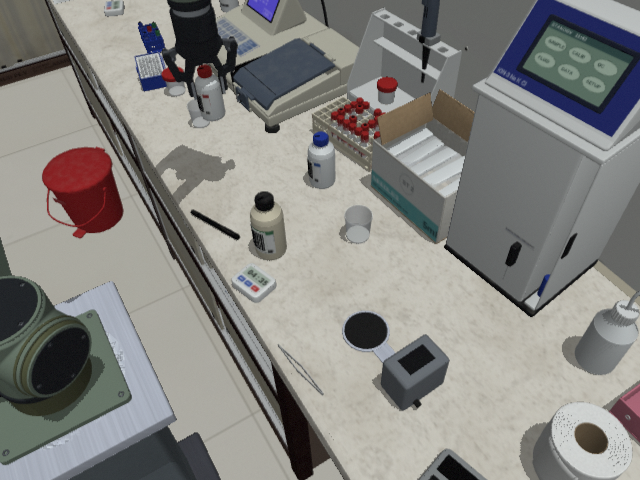

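Request:
{"op": "send_rows", "data": {"deltas": [[[-3, 1, 0, -8, 0.3], [-8, 2.5, 0, -18, 0.3], [-13, 4.1, 0, -28, 0.3], [-18, 5.7, 0, -38, 0.3], [-23, 7.2, 0, -48, 0.3], [-28, 8.8, 0, -58, 0.3], [-33, 10.4, 0, -68, 0.3], [-38, 12, 0, -78, 0.3]]]}}

```text
time: 5.08
tcp_pos: [0.4878, -0.0979, 0.2208]
eef_rot: [[-0.9, 0.437, -0.003], [0.437, 0.9, 0.001], [0.003, -0.0, -1.0]]
contact_force: [-0.1, 0.7, -0.7]
opening: 0.047
```

Run:
```python
from h import *
np.set_printoptions(precision=4,suppress=True)
s=arm.sense();R=s["eef_rot"];print(s["tcp_pos"],(R.T@(np.array([.4948,-.1971,.1])-s["tcp_pos"]))*100, np.degrees(np.arctan2(R[1,0],R[0,0])),s["joint_pos"],s["opening"])
```

```text
[ 0.4878 -0.0979  0.2208] [-4.9955 -8.614  12.0691] 154.11765487114383 [-0.2214  0.2066  1.7503  0.0003  1.1873 -1.3406] 0.04700857680057531
```

Request:
{"op": "send_rows", "data": {"deltas": [[[-2.5, -4.3, 0, -10, 0.3], [-4.5, -7.8, 2, -20, 0.3], [-5, -8.6, 5, -20.5, 0.3], [-5, -8.6, 9, -20.5, 0.3], [-5, -8.6, 12, -20.5, 0.3], [-5, -8.6, 13, -20.5, 0.3], [-5, -8.6, 13, -20.5, 0.3], [-5, -8.6, 13, -20.5, 0.3]]]}}

```text
time: 6.08
tcp_pos: [0.4962, -0.1959, 0.0933]
eef_rot: [[-0.995, 0.099, 0.002], [0.099, 0.995, -0.001], [-0.002, -0.001, -1.0]]
contact_force: [0.2, 0.3, -1.5]
opening: 0.0476
```

Run:
```python
from h import *
import cv2
np.set_printoptions(precision=4,suppress=True)
for n in ["scene","wrist","top"]:
    t=arm.read_camera(n);cv2.imwrite(f"pics/{n}3.png",t[:,:,::-1])
s=arm.sense();R=s["eef_rot"];print(s["time"],s["tcp_pos"],np.degrees(np.arctan2(R[1,0],R[0,0])),s["opening"],s["contact_force"])
```

```text
6.225 [ 0.496  -0.1959  0.0934] 174.29809138482915 0.04710405912477413 [ 0.2939 -0.0911 -0.8656]
```

View pics/scene3.png

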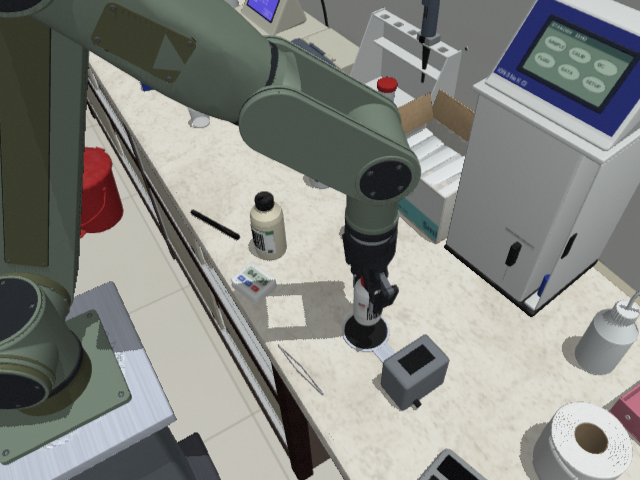

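View pics/wrist3.png

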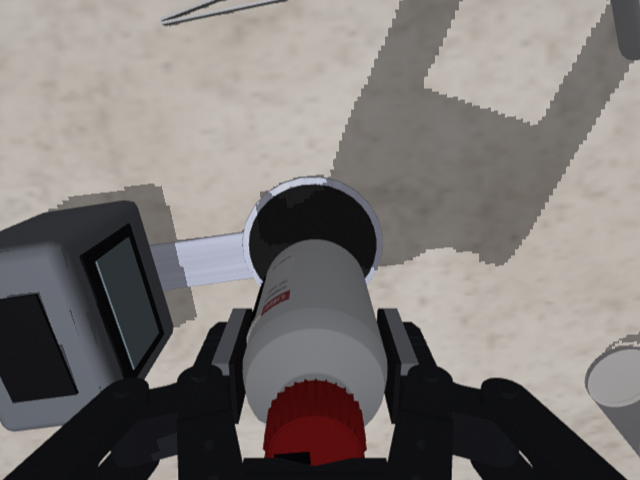

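View pics/top3.png

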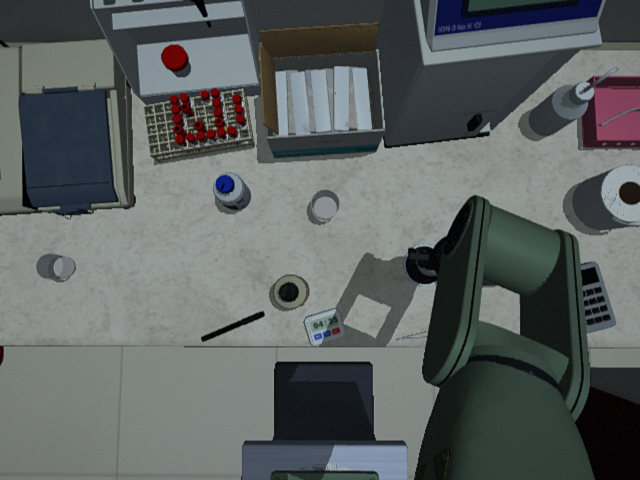

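Run:
```python
from h import *
import cv2
np.set_printoptions(precision=4,suppress=True)
c=arm.get_calibration("wrist")
im=cv2.imread("pics/wrist3.png")
for r,z,p,col in [(.042,.004,(.4948,-.1971),(0,255,0)),(.024,.048,tuple(arm.sense()["tcp_pos"][:2]),(0,0,255)),(.024,.048+.065,tuple(arm.sense()["tcp_pos"][:2]),(255,0,255))]:
    for a in np.linspace(0,6.28,90):
        q=proj(c,[p[0]+r*np.cos(a),p[1]+r*np.sin(a),z]); cv2.circle(im,(int(round(q[0])),int(round(q[1]))),1,col,-1)
q=[proj(c,p) for p in [(.4948,-.1971,.02),(.4995,-.2945,.02)]]
cv2.imwrite("pics/w3o.png",im)
cv2.imwrite("pics/w3c.png",cv2.resize(im[380:480,220:420],None,fx=4,fy=4))
```

```text
(no output)
```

View pics/w3o.png

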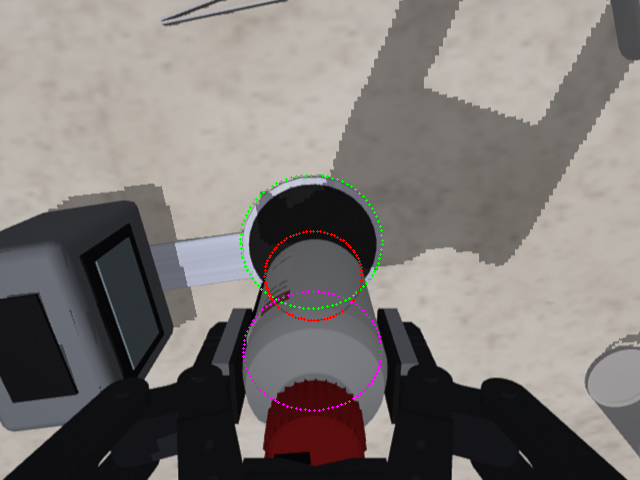

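View pics/w3c.png

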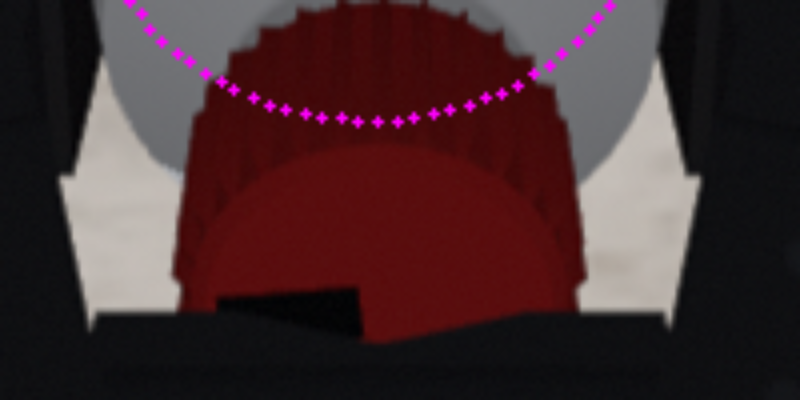

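Run:
```python
from h import *
c=arm.get_calibration("wrist")
f=lambda x,y,z:ray(c,220+x/4,380+y/4,z)
d=f(217,297,.153)-f(358,288,.153);print(d,np.degrees(np.arctan2(d[1],d[0])))
# block front top edge / window line in wrist
a,b=ray(c,133,202,.082),ray(c,172,322,.082);print(a,b)
a,b=ray(c,154,246,.003),ray(c,240,234,.003);d=a-b;print(a,b,np.degrees(np.arctan2(d[1],d[0])))
```

```text
[-1.54442158e-04 -9.14642461e-03  2.77555756e-17] -90.96737723504849
[ 0.44306793 -0.25939304  0.082     ] [ 0.49565317 -0.25553807  0.082     ]
[ 0.48650429 -0.29059827  0.003     ] [ 0.48410312 -0.23823612  0.003     ] -87.37442235277716
```

Request:
{"op": "send_rows", "data": {"deltas": [[[0.5, 0, 1, -3, 0.3], [0.5, 0, 2.5, -3, 0.3], [0.5, 0, 3.7, -3, 0.3], [0.5, 0, 4.2, -3, 0.3], [0.5, 0, 4.4, -3, 0.3], [0.5, 0, 4.4, -3, 0.3]]]}}

```text
time: 6.98
tcp_pos: [0.4906, -0.1952, 0.0483]
eef_rot: [[-0.999, 0.047, 0.0], [0.047, 0.999, -0.0], [-0.0, -0.0, -1.0]]
contact_force: [-0.4, 0.0, -1.5]
opening: 0.0475
```

Request:
{"op": "send_rows", "data": {"deltas": [[[0, 0, 0.1, 0, 0.3], [0, 0, 0.1, 0, 0.3]]]}}

```text
time: 7.22
tcp_pos: [0.4908, -0.1953, 0.0477]
eef_rot: [[-0.999, 0.047, 0.001], [0.047, 0.999, -0.0], [-0.001, -0.0, -1.0]]
contact_force: [0.1, 0.5, -1.1]
opening: 0.0471
```

Request:
{"op": "send_rows", "data": {"deltas": [[[0, 0, 0.1, 0, 0.3], [0, 0, 0.2, 0, 0.3], [0, 0, 0.2, 0, 0.3]]]}}

```text
time: 7.6
tcp_pos: [0.491, -0.1953, 0.0476]
eef_rot: [[-0.999, 0.047, 0.002], [0.047, 0.999, -0.001], [-0.002, -0.001, -1.0]]
contact_force: [-3.0, 2.0, 14.8]
opening: 0.047
```

Request:
{"op": "send_rows", "data": {"deltas": [[[0, 0, -0.1, 0, 0.56], [0, 0, -0.1, 0, 0.6], [0, 0, -0.1, 0, 0.7], [0, 0, -0.1, 0, 0.9], [0, 0, -0.1, 0, 1], [0, 0, -0.1, 0, 1]]]}}

```text
time: 8.35
tcp_pos: [0.4904, -0.1952, 0.0462]
eef_rot: [[-0.999, 0.047, -0.0], [0.047, 0.999, 0.0], [0.0, 0.0, -1.0]]
contact_force: [-0.6, -0.4, -0.2]
opening: 0.0858
```

Request:
{"op": "send_rows", "data": {"deltas": [[[0, 0, -1.5, 0, 1], [0, 0, -4, 0, 1], [0, 0, -8, 0, 1], [0, 0, -12, 0, 1], [0, 0, -15, 0, 1], [0, 0, -16, 0, 1], [0, 0, -16, 0, 1]]]}}

```text
time: 9.22
tcp_pos: [0.4904, -0.1952, 0.2067]
eef_rot: [[-0.999, 0.047, 0.001], [0.047, 0.999, -0.0], [-0.001, -0.0, -1.0]]
contact_force: [-0.5, -0.8, 0.0]
opening: 0.0855
```

Run:
```python
from h import *
import cv2
np.set_printoptions(precision=4,suppress=True)
c=arm.get_calibration("wrist")
for n in ["wrist","scene"]:
    t=arm.read_camera(n);cv2.imwrite(f"pics/{n}4.png",t[:,:,::-1])
im=cv2.imread("pics/wrist4.png")
for r,z in [(.042,.004),(.0135,.109)]:
    for a in np.linspace(0,6.28,60):
        q=proj(c,[.4948+r*np.cos(a),-.1971+r*np.sin(a),z]); 
        cv2.circle(im,(int(round(q[0])),int(round(q[1]))),1,(0,255,0),-1)
cv2.imwrite("pics/w4o.png",im)
print(arm.sense()["time"],arm.boxes_of("wrist","small_bottle"),c)
```

```text
9.325 [{'rect': [315.2, 221.6, 72.4, 83.0], 'confidence': 0.73}] {'fx': 414.49093940962996, 'fy': 414.49093940962996, 'cx': 314.50559796660457, 'cy': 240.97505565059248, 'xyz': array([ 0.4065, -0.1905,  0.3496]), 'rotation': array([[ 0.0465, -0.9442, -0.3261],
       [ 0.9989,  0.044 ,  0.0149],
       [ 0.0003, -0.3264,  0.9452]])}
```

View pics/w4o.png

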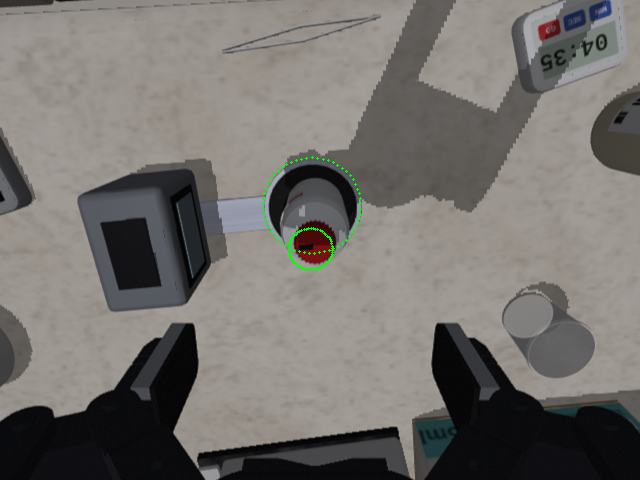

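View pics/scene4.png

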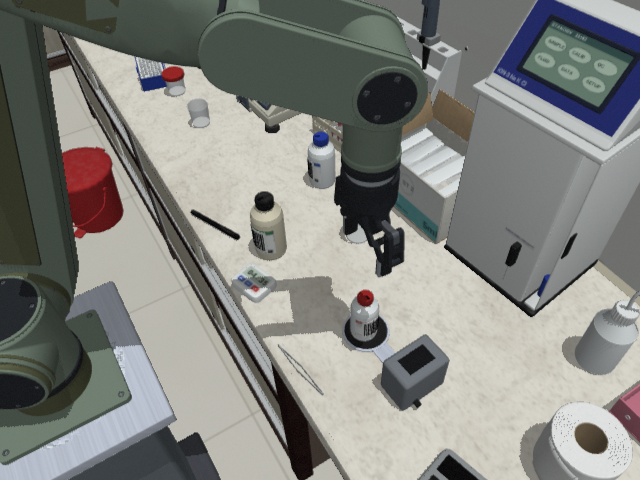

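Run:
```python
import cv2
im=cv2.imread("pics/wrist4.png")
cv2.imwrite("pics/w4c.png",cv2.resize(im[190:290,250:380],None,fx=5,fy=5,interpolation=cv2.INTER_CUBIC))
```

```text
(no output)
```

View pics/w4c.png

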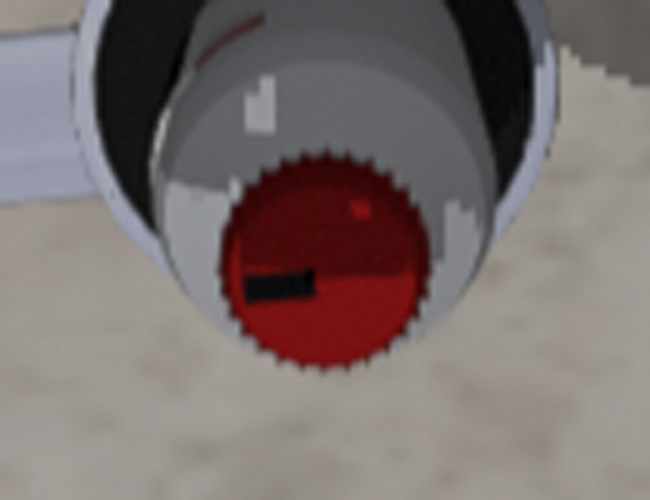

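Run:
```python
from h import *
c=arm.get_calibration("wrist");f=lambda x,y:ray(c,250+x/5,190+y/5,.109)
C=f(325,272);a=f(245,290);b=f(315,283);d=a-b;e=a-C
print(C,C-[.4948,-.1971,.109],np.degrees(np.arctan2(d[1],d[0])),np.degrees(np.arctan2(e[1],e[0])))
s=arm.sense();print(s["time"],s["contact_force"],abs(s["joint_vel"]).max())
print(arm.job_done())
```

```text
[ 0.4900498 -0.1936363  0.109    ] [-4.75019662e-03  3.46369590e-03 -1.38777878e-17] -86.63859920759884 -79.2845019687218
9.375 [0.00624123 0.04742987 0.0893334 ] 0.0047286039554439675
the job is handed in; nothing more can be done
None
```

The small bottle is standing upright on the scanner's pad with its barcode turned to the window. I handed the job in at about 9.4 s of the 35 s allowed. I gripped it round the body, carried it above the large bottle, turned it about 100° and set it down. After letting go, I moved the gripper straight up, clear of it.

**Position:** in the last wrist picture the cap centre is about 5 mm (world x) and 3 mm (world y) from the pad's centre, against the 18 mm allowed.

**Facing:** the scanner's line of sight lies at about -87.4°, with 20° of tolerance either way. The pen stroke's own line gives -87°. The line from the cap's centre to the stroke's end gives -79°, so the two disagree by 7°; both are within tolerance.

**Other bottles:** the last scene picture shows the middle and large bottles upright where they were; I did not measure their positions again. The arm was at rest with no measurable contact force at hand-in.

An early rough reading of the bottle from the scene camera was about 14 mm off the top camera's, so I relied on the top and wrist cameras.

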